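Shift a gear selector through its H-gate into third

TASK

The gear selector of a small tractor stands on the bench for a shift test, with its gearstick somewhere in the left-hand lane of the H-gate. Push the gearstick's knob with the fingertips, without gripping, pinching or forcing it: bring the stick level with the cross channel, push it across to the right-hand lane, then push it forward, away from you, until it is fully home in third, the far right slot. Leave it there, and leave the loose parts lying around the selector alone.

Things in the scene. Friction and masses are not known exactly. Their poses are not given: they have to be found in the camera images.
- selector: Gear selector, fixed to the bench: grey cast housing 108 x 98 mm on a flange 150 (x) by 130 (y) mm, 90 mm high, steel gate plate on top. Origin at the centre of its underside; x points forward (away from the robot, turned up to 0.35 rad), y to its left, z up. Slots: first far left, second near left, third far right, fourth near right; small pips beside the slot ends count them.
- gate_center (a point): Centre of the H-slot, on top of the gate plate, 90 mm above the bench. Two fore-and-aft lanes at y = +20 and -20 mm (selector frame) are joined by a cross channel 20 mm wide in x, between two tongues 24 mm wide with rounded corners. The tongues stop the 10 mm thick stem: it changes lanes only within about 0.07 rad of fore-aft zero.
- shift_across (a joint): Sideways lean of the gearstick (rad) about the selector's x axis; the pivot lies at the selector's centre, 15 mm above the bench. 0 upright; -0.27 (stop) in the left lane, +0.27 (stop) in the right lane, stops slightly springy; beyond about 0.22 either way it is in a lane. Stays where it is left; the knob takes about 2 N to move.
- shift_fore_aft (a joint): Fore-and-aft lean of the gearstick (rad) about the same pivot. 0 in the cross channel, positive forward (away from the robot), stops at -0.30 and +0.30, where the stick is fully home in a slot. Stays where it is left; the knob takes about 2 N to move.
- knob: Black squarish knob on the gearstick, 35 by 35 mm, 44 mm tall, low domed cap; 10 mm stem below. Origin at its centre, 135 mm from the pivot: 150 mm above the bench when upright, about 139 mm when leaning into a slot end. Axes as the selector's, leaning with the stick. It travels about 70 mm across and 80 mm fore and aft. Pushing it with over 45 N counts as forcing.
- knob_near: Grip pad on the knob's near side (selector -x), 28 mm wide, 40 mm tall, 4 mm thick; origin at its centre. Its outer face is 17.5 mm from the knob's centre.
- knob_far: The same on the far side (+x).
- knob_left: The same on the left side (+y).
- knob_right: The same on the right side (-y).
- float_bowl_1: Bystander, loose: grey die-cast carburettor float bowl, 63 x 74 x 46 mm, mouth down, left of the selector. Origin at the centre of its underside.
- ratchet: Bystander, loose: small ratchet handle lying flat, 31 x 148 x 18 mm, long along its y, right of the selector. Origin at the centre of its underside.
- spark_plug_1: Bystander, loose: used spark plug, 18 x 68 x 16 mm, long along its y, in front of the selector on the near left. Origin at the centre of its underside.
- needle_float: Bystander, loose: black plastic twin float, 30 x 38 x 16 mm, in front of the selector on the near right. Origin at the centre of its underside.

How it is judged:
On the way, in this order (a step that is already met when the one before it is completed fails the run):
1. the gearstick has crossed into the right-hand lane through the cross channel (value of joint shift_across above 0.2 rad and value of joint shift_fore_aft between -0.13 and 0.13 rad), for 0.02 s.
2. the gearstick is home in third (value of joint shift_across above 0.19 rad and value of joint shift_fore_aft above 0.25 rad), for 0.2 s.
At the end, for the whole second after the job is handed in: The gearstick rests in third: sideways lean over 0.19 rad (right lane) and forward lean over 0.25 rad (within 0.05 rad, 7 mm at the knob, of its stop), still to within 0.05 rad/s; the four loose parts are within 20 mm of where they lay (all of step 2 and velocity of joint shift_fore_aft between -0.05 and 0.05 rad/s and velocity of joint shift_across between -0.05 and 0.05 rad/s and distance of each of float_bowl_1, ratchet, spark_plug_1, needle_float from where it was at the start of the episode below 0.02 m); the robot touches nothing.
It fails at once if the knob is pinched or gripped (opposite sides pressed at once by more than 1.5 N) ((contact force between the fingers and knob_near above 1.5 N and contact force between the fingers and knob_far above 1.5 N) or (contact force between the fingers and knob_left above 1.5 N and contact force between the fingers and knob_right above 1.5 N)).
It fails at once if the knob is forced: pushed with more than 45 N (contact force between any of the arm, the fingers and knob above 45 N).
It fails at once if one of the loose parts is lifted or moved by more than 20 mm (distance of any of float_bowl_1, ratchet, spark_plug_1, needle_float from where it was at the start of the episode above 0.02 m).
It also fails if it takes over 48 s, if anything falls off the work surface, if the arm or the gripper's body presses on something with over 40 N, if the wrist force passes 120 N, or if a joint passes its speed limit or range.

ROBOT

A 7-joint arm with a two-finger parallel gripper is mounted at the origin on a cart in front of the work surface, level with it; the furniture and walls round the work are solid. World frame = base frame: x ahead of the robot, y to its left, z up, the work surface at z = 0. Lengths are in m, angles in rad, forces in N, time in s.
With the tool pointing down it reaches from about 0.425 to 1.025 m from the base axis. Payload 3.6 kg.
Tool frame: the origin (TCP) lies on the centre line of the jaws, within the pads' length; the fingertips stand 22 mm ahead of it and the grasp point (between the pads) lies 3 mm ahead of it; x points along the fingers, y is the direction in which the jaws open and shut, and the axes are right-handed (so a half turn about x gives the same grasp; the last joint's range is limited). The gripper opens to 85 mm and grips with 20 to 120 N. Pads are 22 mm wide; open, the fingers measure 114 mm over their backs; the gripper's body (76 mm by 85 mm) begins 54 mm behind the grasp point. The pads swing forward as they close: fully open they stand 13 mm farther back than shut.
Start: joints at [1.085, 0.591, 0.048, 1.609, -0.033, 0.943, -0.034], TCP at [0.278, -0.67, 0.253] pointing down, gripper open.
Joint ranges: [-2.69, 2.69], [-0.47, 2.24], [-1.27, 1.36], [0.19, 2.51], [-1.53, 4.68], [0.08, 2.07], [-3.09, 3.09]. Speed limits (rad/s): [2.57, 2.57, 3.14, 3.14, 3.14, 3.14, 3.14].

INTERFACE

Orientations are given as a rotation vector (axis times angle).
In Python, from bench import arm gives the robot as it stands.
- The arm moves only by the tool carry_out, never from a script. Its argument "steps" is a list of rows, each a list of 2 entries, a list of its own where there are three numbers: the shift along the tool's x, y, z in cm, then the turn, a rotation vector about the tool's x, y, z in rad. In form: [[[x, y, z], [rx, ry, rz]], ...]. A call has exactly 10 rows; each row is the pose to reach, as a shift and turn from the pose commanded when the call began, along the tool's axes at that moment; what a row does not reach only later rows make up. A row lasts 1/10 s, in which the tool goes at most 50 mm and 8.59 degrees, less where a joint would pass 70% of its speed; a pose out of reach is approached as far as the arm can. A call with a gripper value outside its range is refused whole. "grip" is the gripper command: -1 is shut, 1 is fully open, values between are in proportion, set as the call begins (left out, the last holds). The fingers move at their own pace and stop on an object; "newtons" is the grip in N (left out, the last holds). Time passes only in rows, so rows that repeat a pose let the fingers close, or fill a call up. It gives the time, the measured TCP pose, the force and the opening at its end, in the units of the state.
- arm.sense(): the state, without advancing time (a new reading comes with each control period).
- arm.get_image(name): name is "side" or "top" or "wrist"; returns a dict with "frame" (400x640x3 uint8, red, green, blue), "z_map" (400x640 float32, m along the optical axis (not along the pixel's ray), 0 where there is no reading), "K" (3x3 intrinsics, pixels), "position" and "attitude" of the camera in the world. Camera axes: x right, y up, looking along -z (the intrinsics and any distortion apply to the point x, -y, -z); pixel columns grow to the right and rows downward; lengths in m; the calibration is good to about 2 mm. The wrist camera is an equidistant fisheye: a pixel r from the principal point sees the ray r / f radians off the axis. A picture is of the moment at which its call begins.
- arm.sign_off(): hands the job in, once; it reports no verdict.
The state is a dict: "time": time; "joints": joint angles; "joint_velocities": joint speeds; "tau": joint torques, N m; "ee_pos": TCP position; "tool_rot": TCP orientation; "force": force on the tool from outside, world axes, zero at the start; "moment": the same for the moment, N m; "finger_gap": opening from 0.0 (shut) to 1.0 (fully open).
Only numpy, scipy, OpenCV 4.12 (cv2) and the standard library are available. Lean on these libraries where they do the work, as an engineer would, in place of code of your own. Each camera call takes 0.05 s, during which the arm holds its last target. There are 200 camera calls.

## Working session

There is one attempt and no reset: what is moved stays moved. The work goes in short steps, Python scripts to look and compute and a tool call to move; the robot and the scene stay as the last step left them, time stands still between calls to the robot, and variables do not carry over. Pictures are saved under pics/ and viewed, about 8 in all and at most 12, crops included, and the job is handed in when it is done.

Besides the shell and the picture viewer there is one more tool, called after "Call:" as name([rows], argument=value, ...), one row to a line, values as JSON. carry_out: Moves the arm, as the interface text tells. Its arguments: {"type":"object","properties":{"steps":{"type":"array"},"grip":{"type":"number"},"newtons":{"type":"number"}},"required":["steps"]}

```bash
mkdir -p pics; cat > h.py <<'E'
import numpy as np, cv2
from bench import arm
from scipy.spatial.transform import Rotation as R
def rot(a):
    a=np.array(a,float)
    return a if a.shape==(3,3) else R.from_rotvec(a).as_matrix() if a.shape==(3,) else R.from_quat(a).as_matrix()
def cloud(im):
    z=im["z_map"];K=im["K"];v,u=np.indices(z.shape)
    P=np.stack([(u-K[0,2])/K[0,0]*z,-(v-K[1,2])/K[1,1]*z,-z],-1)
    return P@rot(im["attitude"]).T+np.array(im["position"])
E
python3 - <<'E'
from h import *
for n in("side","top"):
    im=arm.get_image(n);cv2.imwrite(f"pics/{n}0.png",im["frame"][:,:,::-1]);print(n,im["position"],im["attitude"],im["K"])
    np.savez(f"/tmp/{n}.npz",**im)
print(arm.sense())
E
```

```text
side [0.01413455 0.7729367  0.4957793 ] [ 0.41379114 -1.39685114 -2.16342408] [[451.53084049   0.         321.1367893 ]
 [  0.         451.53084049 193.89985514]
 [  0.           0.           1.        ]]
top [0.37840826 0.07809584 0.95324973] [ 0.09881102 -0.10282311 -1.58507152] [[365.80112808   0.         326.07711487]
 [  0.         365.80112808 194.79687933]
 [  0.           0.           1.        ]]
{'time': 0.1, 'joints': array([ 1.08450774,  0.5920438 ,  0.04831811,  1.6097289 , -0.03333142,
        0.94270485, -0.03372543]), 'joint_velocities': array([-0.00053363, -0.00237062,  0.00118875, -0.00420843,  0.00023517,
        0.00088976, -0.00090527]), 'tau': array([ 4.07204119e-03, -5.49999940e+01,  1.55333821e+00, -1.98823053e+01,
        9.76452691e-03,  3.88719360e-03,  3.27517725e-06]), 'ee_pos': array([ 0.27723799, -0.66911712,  0.25223065]), 'tool_rot': array([ 2.00620698,  0.40134413, -2.00723605]), 'force': array([ 0.19610676, -0.36906859, -0.13600826]), 'moment': array([-0.00794085, -0.00225274,  0.05896217]), 'finger_gap': 1.00259218126117}
```

View pics/top0.png

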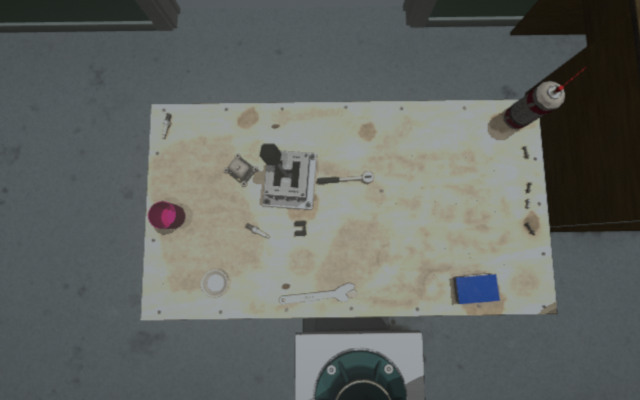

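View pics/side0.png

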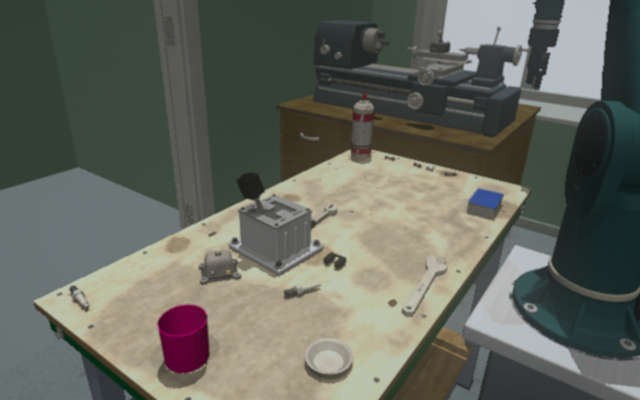

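The top view shows the selector at about (287,178) and the knob at about (270,153), so the stick is in first (far left). The float bowl is at (240,168), the ratchet at (345,180), the plug at (257,230) and the twin float at (300,228). Next I'll measure these.

```bash
python3 - <<'E'
from h import *
for n in("top","side"):
    im=dict(np.load(f"/tmp/{n}.npz"));P=cloud(im);ok=im["z_map"]>0
    g=im["frame"].max(-1)
    S=(slice(120,240),slice(215,385)) if n=="top" else (slice(160,290),slice(190,350))
    p=P[S].reshape(-1,3);gg=g[S].ravel();o=ok[S].ravel()
    tab=o&(abs(p[:,2])<.01);print(n,"table z",np.median(p[tab,2]))
    k=o&(p[:,2]>.115);print("knob pts",k.sum(),p[k].min(0),p[k].max(0),np.median(p[k],0))
    t=o&(abs(p[:,2]-.09)<.006);print("plate",t.sum(),cv2.minAreaRect(p[t,:2].astype(np.float32)),p[t,2].mean())
    f=o&(p[:,2]>.008)&(p[:,2]<.02);
    if n=="top":
        # object blobs
        m=((P[...,2]>.006)&ok).astype(np.uint8);m[:120]=0;m[240:]=0
        c,l,s,ce=cv2.connectedComponentsWithStats(m)
        for i in range(1,c):
            if s[i,4]>25:
                q=P[l==i];print(ce[i],s[i,4],q.min(0).round(3),q.max(0).round(3))
    if n=="top":
        v,u=np.nonzero(k.reshape(120,170));print("knob px",u.mean()+215,v.mean()+120)
im=dict(np.load("/tmp/top.npz"));cv2.imwrite("pics/crop.png",cv2.resize(im["frame"][130:240,220:380,::-1],None,fx=5,fy=5,interpolation=cv2.INTER_CUBIC))
E
```

```text
top table z 0.0002866508914568522
knob pts 386 [0.55609286 0.17731432 0.12715003] [0.60103818 0.22107069 0.17132791] [0.57433365 0.19683748 0.15975233]
plate 1231 ((0.5439790487289429, 0.16896618902683258), (0.10023804754018784, 0.10813743621110916), 84.62701416015625) 0.0904254338351555
[165.6    127.0125] 80 [0.661 0.488 0.007] [0.708 0.505 0.02 ]
[518.82142857 122.88690476] 168 [ 0.67  -0.457  0.006] [ 0.694 -0.409  0.073]
[288.41918176 177.30449363] 2982 [0.466 0.099 0.006] [0.621 0.239 0.171]
[526.46153846 150.96153846] 26 [ 0.592 -0.462  0.007] [ 0.622 -0.453  0.014]
[240.36192469 169.0251046 ] 478 [0.529 0.253 0.006] [0.616 0.342 0.049]
[347.8490566  178.02515723] 318 [ 0.531 -0.048  0.006] [0.561 0.098 0.021]
[529.2962963  186.59259259] 27 [ 0.499 -0.463  0.006] [ 0.525 -0.45   0.013]
[165.37741935 214.87096774] 620 [0.418 0.439 0.006] [0.484 0.507 0.073]
[300.640625 227.96875 ] 128 [0.397 0.127 0.007] [0.433 0.156 0.02 ]
[256.47863248 229.77777778] 117 [0.393 0.223 0.007] [0.43  0.281 0.019]
knob px 270.57512953367876 153.6321243523316
side table z 0.0016784805063658481
knob pts 568 [0.55396895 0.18162545 0.11535512] [0.59897603 0.22307917 0.17134002] [0.56559412 0.20972906 0.14924594]
plate 1238 ((0.5418285131454468, 0.16967904567718506), (0.10280745476484299, 0.11096806079149246), 83.9769515991211) 0.09071724265118107
```

View pics/crop.png

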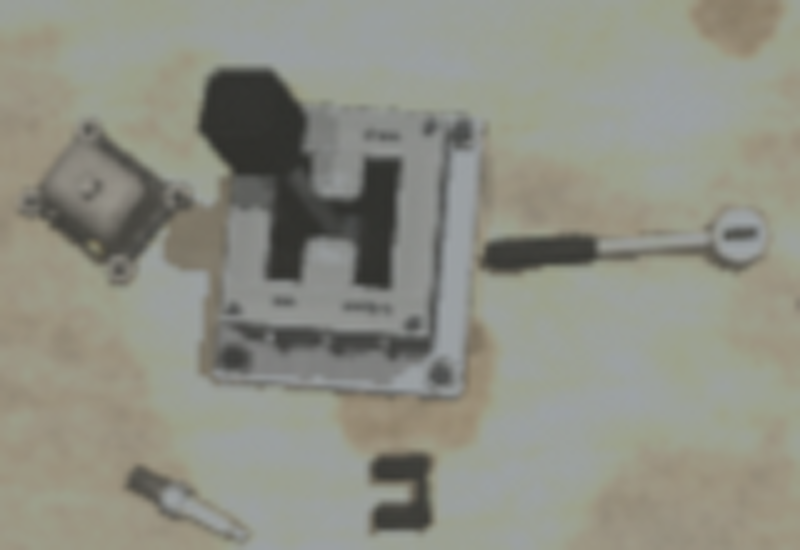

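```bash
cat >> h.py <<'E'
C=np.array([.543,.169]);YAW=-0.1
SR=R.from_euler('z',YAW).as_matrix()
def go(x,y,z,k=0):   # selector-frame target (mm, z world mm), tool down, jaw axis along selector y (+k*90deg)
    s=arm.sense();T=R.from_rotvec(s["tool_rot"]);p=np.array([*C,0])+SR@np.array([x,y,0])/1e3;p[2]=z/1e3
    xa=np.array([0,0,-1.]);ya=SR@np.array([0,1.,0]) 
    best=None
    for sg in(1,-1):
        M=np.stack([xa,sg*ya,np.cross(xa,sg*ya)],1)
        t=(T.inv()*R.from_matrix(M)).as_rotvec()
        if best is None or np.linalg.norm(t)<np.linalg.norm(best):best=t
    print("shift cm",(T.inv().apply(p-s["ee_pos"])*100).round(2),"turn",best.round(3))
def st():
    s=arm.sense();q=SR.T@(s["ee_pos"]-np.array([*C,0]))*1e3
    print("t",s["time"],"sel mm",q.round(1),"F sel",(SR.T@s["force"]).round(1),"gap",s["finger_gap"],"j",np.round(s["joints"],2));print("tool axes\n",R.from_rotvec(s["tool_rot"]).as_matrix().round(3))
E
python3 -c "
from h import *
st();go(100,36,252);go(100,36,141)"
```

```text
t 0.1 sel mm [-180.8 -860.5  252.2] F sel [ 0.2 -0.3 -0.1] gap 1.00259218126117 j [ 1.08  0.59  0.05  1.61 -0.03  0.94 -0.03]
tool axes
 [[-0.001  0.383 -0.924]
 [ 0.002 -0.924 -0.383]
 [-1.    -0.002  0.   ]]
shift cm [  0.15 -65.7  -67.15] turn [0.493 0.001 0.002]
shift cm [ 11.25 -65.67 -67.15] turn [0.493 0.001 0.002]
```

Call:
carry_out([
  [[0, -3.2, -3.2], [0, 0, 0]],
  [[0, -6.4, -6.4], [0, 0, 0]],
  [[0, -9.6, -9.6], [0, 0, 0]],
  [[0, -12.8, -12.8], [0, 0, 0]],
  [[0, -16, -16], [0, 0, 0]],
  [[0, -19.2, -19.2], [0, 0, 0]],
  [[0, -22.4, -22.4], [0, 0, 0]],
  [[0, -25.6, -25.6], [0, 0, 0]],
  [[0, -28.8, -28.8], [0, 0, 0]],
  [[0, -32, -32], [0, 0, 0]],
], grip=-1)

```text
time: 1.1
ee_pos: [0.4508, -0.2498, 0.2532]
tool_rot: [2.006, 0.399, -2.006]
force: [0.1, 0.0, -0.4]
finger_gap: 0.001
```

Call:
carry_out([
  [[0, -3.3, -3.5], [0.05, 0, 0]],
  [[0, -6.6, -7], [0.1, 0, 0]],
  [[0, -9.9, -10.5], [0.15, 0, 0]],
  [[0, -13.2, -14], [0.2, 0, 0]],
  [[0, -16.5, -17.5], [0.25, 0, 0]],
  [[0, -19.8, -21], [0.3, 0, 0]],
  [[0, -23.1, -24.5], [0.35, 0, 0]],
  [[0, -26.4, -28], [0.4, 0, 0]],
  [[0, -29.7, -31.5], [0.45, 0, 0]],
  [[0, -33, -35], [0.493, 0, 0]],
])

```text
time: 2.1
ee_pos: [0.6479, 0.1889, 0.2528]
tool_rot: [-2.168, 0.111, 2.17]
force: [1.2, -0.6, -0.5]
finger_gap: -0.002
```

```bash
python3 -c "
from h import *
st();go(100,36,252);go(100,36,141)
im=arm.get_image('top');cv2.imwrite('pics/t1.png',cv2.resize(im['frame'][90:240,200:400,::-1],None,fx=4,fy=4))"
```

```text
t 2.1 sel mm [102.3  30.3 252.8] F sel [ 1.2 -0.5 -0.5] gap -0.0018949744861605456 j [-0.37  0.53  0.03  1.73 -0.02  0.89 -2.  ]
tool axes
 [[-0.001 -0.102 -0.995]
 [-0.001 -0.995  0.102]
 [-1.     0.001  0.001]]
shift cm [ 0.08 -0.57  0.24] turn [-0.002  0.001 -0.001]
shift cm [11.18 -0.58  0.23] turn [-0.002  0.001 -0.001]
```

View pics/t1.png

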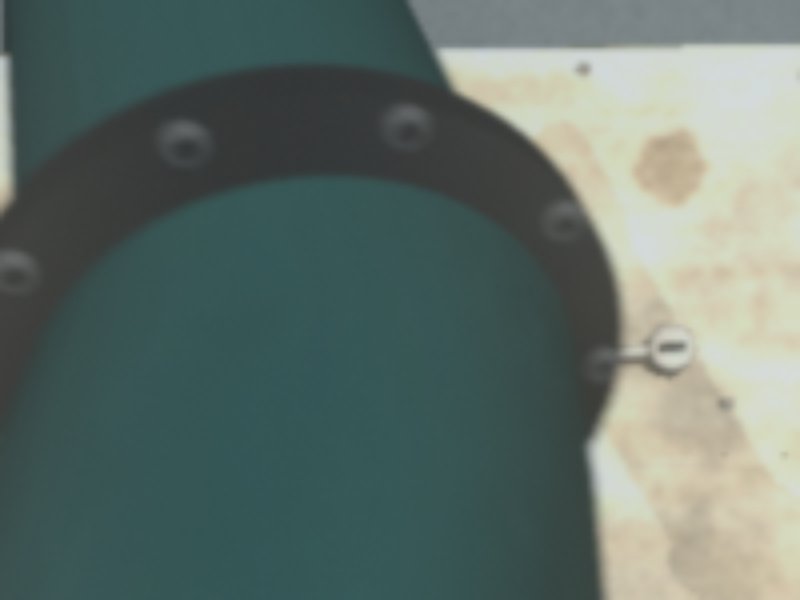

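The arm now hides the selector from the top camera, so I'll use the side and wrist cameras from here. I'm going down on the far side of the knob.

Call:
carry_out([
  [[1.5, -0.3, 0], [0, 0, 0]],
  [[3, -0.6, 0], [0, 0, 0]],
  [[4.5, -0.6, 0], [0, 0, 0]],
  [[6, -0.6, 0], [0, 0, 0]],
  [[7.5, -0.6, 0], [0, 0, 0]],
  [[9, -0.6, 0], [0, 0, 0]],
  [[10, -0.6, 0], [0, 0, 0]],
  [[11.2, -0.6, 0], [0, 0, 0]],
  [[11.2, -0.6, 0], [0, 0, 0]],
  [[11.2, -0.6, 0], [0, 0, 0]],
])

```text
time: 3.15
ee_pos: [0.6484, 0.1932, 0.1412]
tool_rot: [-2.17, 0.109, 2.17]
force: [0.5, -0.4, 0.2]
finger_gap: 0.003
```

```bash
python3 -c "
from h import *
st()
im=arm.get_image('side');w=arm.get_image('wrist');np.savez('/tmp/s1.npz',**im)
a=cv2.resize(im['frame'][130:270,190:350,::-1],(457,400));cv2.imwrite('pics/s1.png',np.hstack([a,w['frame'][:,150:490,::-1]]))
P=cloud(im);q=(P-np.array([*C,0]))@SR*1e3
m=(im['z_map']>0)&(abs(q[...,0])<140)&(abs(q[...,1])<140)&(q[...,2]>100)
S=q[m];f=S[(S[:,0]>70)];k=S[S[:,0]<70]
for n,a in(('f',f),('k',k)):print(n,len(a),a.min(0),a.max(0))
"
```

```text
t 3.15 sel mm [102.4  34.6 141.2] F sel [ 0.5 -0.3  0.2] gap 0.003147349302858305 j [-0.37  0.66  0.02  1.8  -0.02  0.68 -2.01]
tool axes
 [[-0.    -0.1   -0.995]
 [ 0.    -0.995  0.1  ]
 [-1.    -0.     0.   ]]
f 5835 [ 70.00502413 -29.24461807 120.76429554] [136.22709137  96.01605816 469.11261241]
k 2913 [  7.89526198 -26.24250216 100.1189115 ] [ 69.99873365  69.06258115 470.87232799]
```

View pics/s1.png

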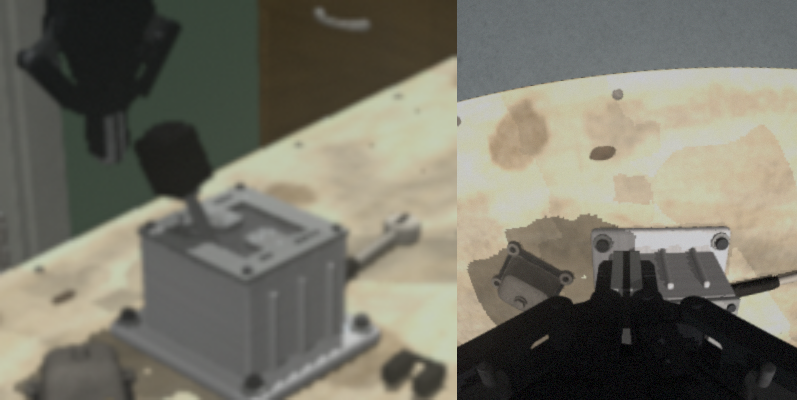

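The fingertips are just beyond the knob, at about z = 121 mm and clear of everything. I'm pushing the knob back towards the cross channel.

Call:
carry_out([
  [[0, 0, 1], [0, 0, 0]],
  [[0, 0, 2], [0, 0, 0]],
  [[0, 0, 2.8], [0, 0, 0]],
  [[0, 0, 3.4], [0, 0, 0]],
  [[0, 0, 4], [0, 0, 0]],
  [[0, 0, 4.6], [0, 0, 0]],
  [[0, 0, 5.2], [0, 0, 0]],
  [[0, 0, 5.8], [0, 0, 0]],
  [[0, 0, 6.4], [0, 0, 0]],
  [[0, 0, 6.7], [0, 0, 0]],
])

```text
time: 4.25
ee_pos: [0.584, 0.2004, 0.1434]
tool_rot: [-2.175, 0.107, 2.163]
force: [2.7, -0.1, 5.6]
finger_gap: -0.001
```

```bash
cat >> h.py <<'E'
def knob(tag):
    im=arm.get_image('side');q=(cloud(im)-np.array([*C,0]))@SR*1e3
    dark=(im['frame'].max(-1)<70)&(im['z_map']>0)&(abs(q[...,0])<110)&(abs(q[...,1])<110)&(q[...,2]>100)&(q[...,2]<176)
    c,l,s,ce=cv2.connectedComponentsWithStats(dark.astype(np.uint8))
    for i in range(1,c):
        if s[i,4]>30:
            a=q[l==i];print("blob px",ce[i].round(),s[i,4],np.percentile(a,2,0).round(1),np.percentile(a,98,0).round(1))
    cv2.imwrite(f'pics/{tag}.png',cv2.resize(im['frame'][130:270,190:350,::-1],None,fx=4,fy=4))
E
python3 -c "
from h import *
st();knob('s2')"
```

```text
t 4.25 sel mm [ 37.7  35.3 143.4] F sel [2.7 0.2 5.6] gap -0.0005920103893257374 j [-0.42  0.59  0.03  1.94 -0.02  0.6  -2.05]
tool axes
 [[ 0.006 -0.1   -0.995]
 [ 0.002 -0.995  0.1  ]
 [-1.    -0.002 -0.006]]
blob px [255. 185.] 800 [-10.9  11.2 124.6] [ 43.8  63.9 175.2]
```

View pics/s2.png

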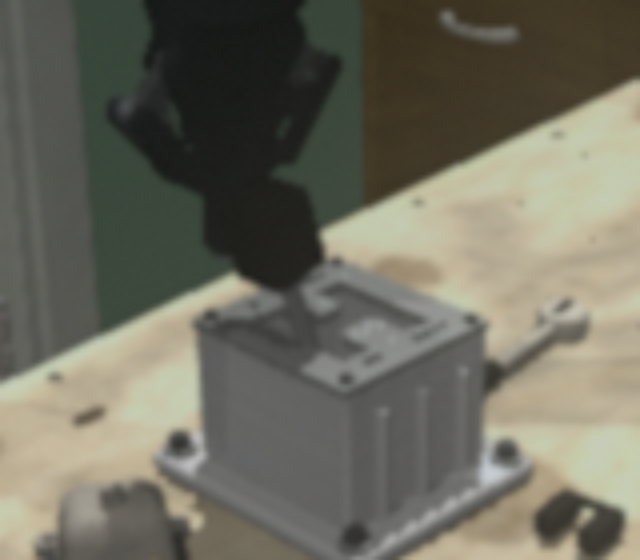

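The knob followed, and its centre is now about 6–9 mm forward of the cross channel. I'm pushing the rest of the way, then backing off.

Call:
carry_out([
  [[0, 0, 0.3], [0, 0, 0]],
  [[0, 0, 0.6], [0, 0, 0]],
  [[0, 0, 0.8], [0, 0, 0]],
  [[0, 0, 0.8], [0, 0, 0]],
  [[0, 0, -0.2], [0, 0, 0]],
  [[0, 0, -1.5], [0, 0, 0]],
  [[0, 0, -3], [0, 0, 0]],
  [[0, 0, -4], [0, 0, 0]],
  [[0, 0, -4], [0, 0, 0]],
  [[0, 0, -4], [0, 0, 0]],
])

```text
time: 5.3
ee_pos: [0.6206, 0.1956, 0.1406]
tool_rot: [-2.168, 0.11, 2.172]
force: [-0.5, -0.3, 0.1]
finger_gap: -0.002
```

```bash
python3 -c "
from h import *
st();knob('s3');go(0,110,139);go(75,110,139)"
```

```text
t 5.3 sel mm [ 74.5  34.2 140.6] F sel [-0.5 -0.4  0.1] gap -0.0019083916661984898 j [-0.39  0.63  0.02  1.86 -0.02  0.65 -2.02]
tool axes
 [[-0.002 -0.1   -0.995]
 [-0.001 -0.995  0.1  ]
 [-1.     0.001  0.002]]
blob px [248. 182.] 1007 [ -9.7  10.4 124.7] [ 81.7  62.8 174.4]
shift cm [ 0.18 -7.56  7.41] turn [ 0.     0.002 -0.001]
shift cm [ 0.16 -7.56 -0.09] turn [ 0.     0.002 -0.001]
```

View pics/s3.png

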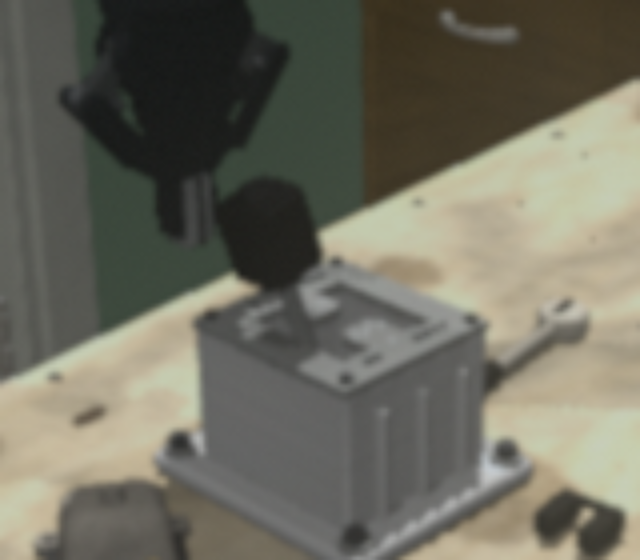

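```bash
python3 -c "
from h import *
im=arm.get_image('side');q=(cloud(im)-np.array([*C,0]))@SR*1e3
a=q[(im['z_map']>0)&(abs(q[...,0])<50)&(q[...,1]>-10)&(q[...,1]<80)&(q[...,2]>112)&(q[...,2]<180)]
print(len(a),a.min(0),a.max(0))
for z in range(112,180,6):
    b=a[(a[:,2]>=z)&(a[:,2]<z+6)]
    if len(b):print(z,len(b),'x',np.percentile(b[:,0],[3,97]).round(1),'y',np.percentile(b[:,1],[3,97]).round(1))
"
```

```text
590 [-11.07977599  15.43300157 112.20620687] [ 26.30629698  58.71967539 172.95021261]
112 12 x [1.1 7.5] y [26.5 31.9]
118 8 x [-5.1 18.1] y [26.8 47.6]
124 36 x [-9.4 19.8] y [30.6 49.3]
130 61 x [-10.2  19.4] y [21.2 50.8]
136 67 x [-10.5  18.9] y [20.4 52.8]
142 67 x [-9.3 21.4] y [21.7 54.3]
148 68 x [-8.5 20.4] y [23.3 56.2]
154 70 x [-8.5 20.9] y [26.9 57.6]
160 92 x [-7.9 21.6] y [28.3 57.8]
166 102 x [-6.7 19.2] y [25.4 51.3]
172 7 x [ 0.6 13.6] y [31.9 42.6]
```

The stick is still about 0.045 rad forward of zero. I'll push again and hold longer this time, so the arm's lag settles.

Call:
carry_out([
  [[0, 0, 1.5], [0, 0, 0]],
  [[0, 0, 3], [0, 0, 0]],
  [[0, 0, 4], [0, 0, 0]],
  [[0, 0, 4.4], [0, 0, 0]],
  [[0, 0, 4.7], [0, 0, 0]],
  [[0, 0, 4.9], [0, 0, 0]],
  [[0, 0, 4.9], [0, 0, 0]],
  [[0, 0, 4.9], [0, 0, 0]],
  [[0, 0, 4.9], [0, 0, 0]],
  [[0, 0, 4.9], [0, 0, 0]],
])

```text
time: 6.4
ee_pos: [0.573, 0.2007, 0.1413]
tool_rot: [-2.17, 0.109, 2.17]
force: [1.2, -0.0, 1.4]
finger_gap: -0.0
```

```bash
cat >> h.py <<'E'
def kz(x0=-60,x1=60,y0=-70,y1=80):
    im=arm.get_image('side');q=(cloud(im)-np.array([*C,0]))@SR*1e3
    a=q[(im['z_map']>0)&(q[...,0]>x0)&(q[...,0]<x1)&(q[...,1]>y0)&(q[...,1]<y1)&(q[...,2]>112)&(q[...,2]<180)]
    for z in range(112,180,8):
        b=a[(a[:,2]>=z)&(a[:,2]<z+8)]
        if len(b):print(z,len(b),'x',np.percentile(b[:,0],[3,97]).round(1),'y',np.percentile(b[:,1],[3,97]).round(1))
    return im
E
python3 -c "
from h import *
st();kz(x1=25)"
```

```text
t 6.4 sel mm [ 26.6  34.6 141.3] F sel [1.2 0.1 1.4] gap -0.00019208317846156737 j [-0.43  0.59  0.03  1.96 -0.03  0.59 -2.06]
tool axes
 [[ 0.    -0.1   -0.995]
 [ 0.    -0.995  0.1  ]
 [-1.    -0.    -0.   ]]
112 9 x [-9.  -3.4] y [23.3 30.7]
120 32 x [-20.6  21.2] y [33.2 49.1]
128 86 x [-21.4  22. ] y [22.3 51.1]
136 91 x [-21.1  23.4] y [19.6 53.4]
144 90 x [-21.8  22.5] y [23.2 55.9]
152 96 x [-21.9  21.4] y [24.2 57.8]
160 157 x [-21.2  20.9] y [12.8 58. ]
168 212 x [-16.8  20.1] y [ 2.2 63.4]
176 59 x [13.3 19.3] y [-3.  69.1]
```

Now it is about 5 mm past centre, roughly -0.04 rad. That sits close to the ±0.07 limit, so I'll go round by the left and nudge it forward slightly from the near side.

Call:
carry_out([
  [[0, 0, -2], [0, 0, 0]],
  [[0, -3, -3.5], [0, 0, 0]],
  [[0, -6.5, -3.5], [0, 0, 0]],
  [[0, -7.5, 0], [0, 0, 0]],
  [[0, -7.5, 4], [0, 0, 0]],
  [[0, -7, 8], [0, 0, 0]],
  [[0, -3.5, 9.5], [0, 0, 0]],
  [[0, 0, 9.5], [0, 0, 0]],
  [[0, 0, 9.5], [0, 0, 0]],
  [[0, 0, 9.5], [0, 0, 0]],
])

```text
time: 7.45
ee_pos: [0.4773, 0.2091, 0.1411]
tool_rot: [-2.168, 0.112, 2.171]
force: [0.2, 0.1, 0.2]
finger_gap: -0.001
```

```bash
python3 -c "
from h import *
st();im=kz(x0=-35);cv2.imwrite('pics/s4.png',cv2.resize(im['frame'][130:270,190:350,::-1],None,fx=4,fy=4))"
```

```text
t 7.45 sel mm [-69.3  33.4 141.1] F sel [0.2 0.1 0.2] gap -0.001038108224948113 j [-0.52  0.51  0.03  2.15 -0.03  0.48 -2.14]
tool axes
 [[-0.002 -0.102 -0.995]
 [-0.001 -0.995  0.102]
 [-1.     0.001  0.002]]
112 9 x [-8.2 -4.7] y [23.2 31.9]
120 29 x [-20.9   8.3] y [29.2 49.1]
128 80 x [-22.    7.8] y [22. 51.]
136 82 x [-22.1   6.7] y [22.8 53.3]
144 67 x [-22.1   8.4] y [33.1 55.8]
152 70 x [-22.3   7.1] y [37.9 57.8]
160 89 x [-21.  10.] y [44.5 58.2]
168 32 x [-16.2   6.7] y [41.1 51.8]
```

View pics/s4.png

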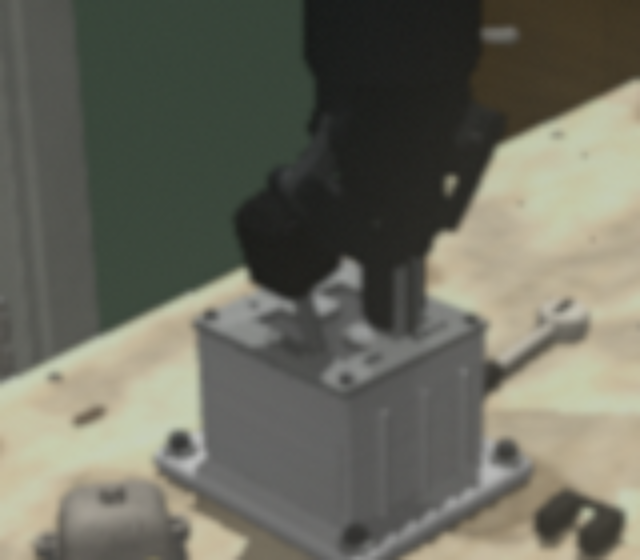

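Call:
carry_out([
  [[0, 0, -1.2], [0, 0, 0]],
  [[0, 0, -2.4], [0, 0, 0]],
  [[0, 0, -3], [0, 0, 0]],
  [[0, 0, -3.4], [0, 0, 0]],
  [[0, 0, -3.6], [0, 0, 0]],
  [[0, 0, -3.8], [0, 0, 0]],
  [[0, 0, -3.8], [0, 0, 0]],
  [[0, 0, -3.8], [0, 0, 0]],
  [[0, 0, -3.8], [0, 0, 0]],
  [[0, 0, -3.8], [0, 0, 0]],
])

```text
time: 8.5
ee_pos: [0.5155, 0.2064, 0.1412]
tool_rot: [-2.17, 0.109, 2.171]
force: [-1.1, -0.1, -1.5]
finger_gap: 0.003
```

```bash
python3 -c "
from h import *
st();kz(x0=-22.5)"
```

```text
t 8.5 sel mm [-31.1  34.5 141.2] F sel [-1.  -0.2 -1.5] gap 0.0032636251291143824 j [-0.48  0.54  0.03  2.08 -0.03  0.53 -2.11]
tool axes
 [[-0.001 -0.1   -0.995]
 [-0.    -0.995  0.1  ]
 [-1.     0.     0.001]]
112 6 x [-4.8 -0.3] y [25.2 31.5]
120 25 x [-17.9   8.6] y [41.6 49. ]
128 47 x [-19.1  10.5] y [42.3 50.7]
136 55 x [-19.1  11. ] y [40.5 53.9]
144 54 x [-19.5   9.9] y [42.9 55.6]
152 49 x [-19.2  11.7] y [46.8 57.9]
160 43 x [-17.4  15.3] y [51.4 59.1]
168 10 x [-22.4   4.4] y [26.3 69. ]
176 3 x [-22.3 -20.4] y [45.5 72.6]
```

It is now about 2 mm short of centre. One more 2 mm nudge, then I'll go round to the left side.

Call:
carry_out([
  [[0, 0, -0.15], [0, 0, 0]],
  [[0, 0, -0.25], [0, 0, 0]],
  [[0, 0, -0.25], [0, 0, 0]],
  [[0, 0, 2], [0, 0, 0]],
  [[0, -2.5, 3.5], [0, 0, 0]],
  [[0, -6, 3.5], [0, 0, 0]],
  [[0, -7.5, 1.5], [0, 0, 0]],
  [[0, -7.5, -1.5], [0, 0, 0]],
  [[0, -7.5, -3.1], [0, 0, 0]],
  [[0, -7.5, -3.1], [0, 0, 0]],
])

```text
time: 9.55
ee_pos: [0.5583, 0.2773, 0.1418]
tool_rot: [-2.173, 0.111, 2.162]
force: [-0.8, -0.3, -0.5]
finger_gap: -0.001
```

```bash
python3 -c "
from h import *
st();kz(y1=85)"
```

```text
t 9.55 sel mm [  4.4 109.3 141.8] F sel [-0.8 -0.4 -0.5] gap -0.000925810427390247 j [-0.56  0.6   0.04  1.93 -0.03  0.61 -2.18]
tool axes
 [[ 0.005 -0.103 -0.995]
 [ 0.001 -0.995  0.103]
 [-1.    -0.001 -0.005]]
112 9 x [-3.4  1.3] y [25.1 31.6]
120 30 x [-15.5  14.3] y [32.3 49.7]
128 77 x [-16.9  12.7] y [18.6 50.8]
136 85 x [-16.9  13.6] y [20.3 53.4]
144 89 x [-16.7  12.2] y [22.5 55.7]
152 91 x [-16.1  12.4] y [25.1 57.9]
160 118 x [-16.2  11.4] y [27.7 57.9]
168 117 x [-11.8  13.9] y [25.4 83.3]
176 24 x [-8.4 11.8] y [68.3 83.9]
```

The knob is centred fore and aft. I'm pushing right.

Call:
carry_out([
  [[0, 1.5, 0], [0, 0, 0]],
  [[0, 3, 0], [0, 0, 0]],
  [[0, 4, 0], [0, 0, 0]],
  [[0, 4.8, 0], [0, 0, 0]],
  [[0, 5.6, 0], [0, 0, 0]],
  [[0, 6.4, 0], [0, 0, 0]],
  [[0, 7.2, 0], [0, 0, 0]],
  [[0, 8, 0], [0, 0, 0]],
  [[0, 8.5, 0], [0, 0, 0]],
  [[0, 8.5, 0], [0, 0, 0]],
])

```text
time: 10.6
ee_pos: [0.553, 0.1955, 0.1503]
tool_rot: [-2.184, 0.1, 2.147]
force: [-1.8, 1.6, 42.7]
finger_gap: -0.002
```

```bash
python3 -c "
from h import *
st();im=kz(y1=20);cv2.imwrite('pics/s5.png',cv2.resize(im['frame'][130:270,190:350,::-1],None,fx=4,fy=4))"
```

```text
t 10.6 sel mm [  7.3  27.4 150.3] F sel [-2.   1.5 42.7] gap -0.00241702575921025 j [-0.43  0.55  0.02  2.02 -0.02  0.56 -2.07]
tool axes
 [[ 0.018 -0.1   -0.995]
 [ 0.008 -0.995  0.1  ]
 [-1.    -0.009 -0.017]]
112 19 x [ 1.5 10. ] y [-8.4 -2.2]
120 21 x [-1.9 10.9] y [-10.2   0.4]
128 28 x [-10.8   3.1] y [-22.6  11.4]
136 67 x [-10.5   4.7] y [-21.4  14.2]
144 79 x [-10.6   3.3] y [-22.6  19.2]
152 72 x [-9.8  4.4] y [-22.4  18.2]
160 72 x [-9.3  2.9] y [-22.8  18.5]
168 74 x [-8.4  1.9] y [-23.6  18.9]
176 24 x [-7.5  4. ] y [-16.3  18.2]
```

View pics/s5.png

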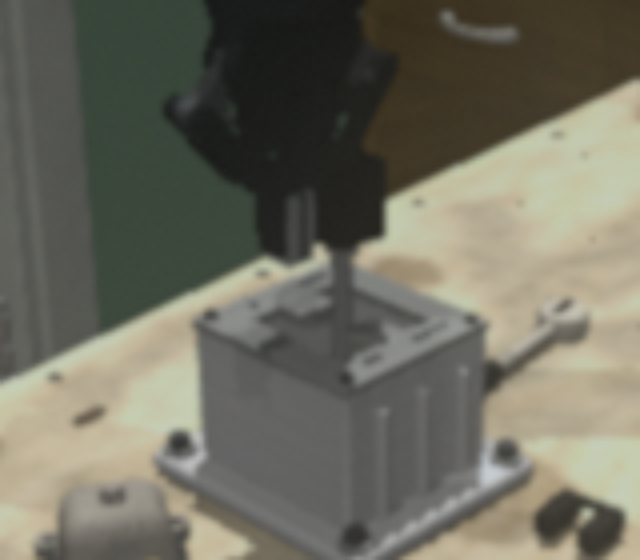

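There is 42.7 N of upward force. As the knob rises along its arc it presses on the wide part of the fingers, and the tool has been pushed up 9 mm. I need to lift straight away and work with only the tips.

Call:
carry_out([
  [[-1.2, 8.3, 0], [0, 0, 0]],
  [[-1.8, 8.0, 0], [0, 0, 0]],
  [[-1.9, 7.0, 0], [0, 0, 0]],
  [[-1.9, 6.5, 0], [0, 0, 0]],
  [[-1.9, 6.5, 0], [0, 0, 0]],
  [[-1.9, 6.5, 0], [0, 0, 0]],
  [[-1.9, 6.5, 0], [0, 0, 0]],
  [[-1.9, 6.5, 0], [0, 0, 0]],
  [[-1.9, 6.5, 0], [0, 0, 0]],
  [[-1.9, 6.5, 0], [0, 0, 0]],
])

```text
time: 11.65
ee_pos: [0.547, 0.1401, 0.1674]
tool_rot: [-2.187, 0.082, 2.142]
force: [2.4, 17.6, 25.6]
finger_gap: -0.0
```

```bash
python3 -c "
from h import *
st();im=kz(y1=28);cv2.imwrite('pics/s6.png',cv2.resize(im['frame'][130:270,190:350,::-1],None,fx=4,fy=4))"
```

```text
t 11.65 sel mm [  6.8 -28.3 167.4] F sel [ 0.7 17.7 25.6] gap -0.0002427108055251111 j [-0.33  0.5   0.01  2.06 -0.02  0.56 -1.97]
tool axes
 [[ 0.022 -0.094 -0.995]
 [ 0.017 -0.995  0.094]
 [-1.    -0.019 -0.02 ]]
112 20 x [ 1.  11.6] y [-36.2 -28.5]
120 34 x [-7.8 14.1] y [-52.5 -25.7]
128 79 x [-8.  21.4] y [-52.7 -22. ]
136 91 x [-8.  21.7] y [-55.2 -23.1]
144 70 x [-6.9 20.6] y [-59.9 -22.5]
152 81 x [-6.3 11.2] y [-62.1 -16.6]
160 86 x [-5.4 11.8] y [-58.4 -16.1]
168 66 x [-4.3 12.6] y [-45.3 -15.8]
176 25 x [-5.8 12.3] y [-38.8 -15.8]
```

View pics/s6.png

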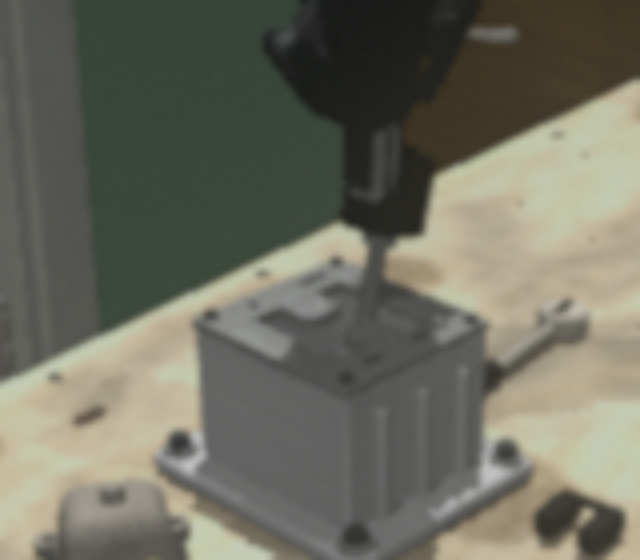

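I read the rows as offsets from the wrong start, so that call pushed on across rather than backing off. The outcome is usable: the knob is in the right lane, with the stem at y of about -32 mm and fore-aft near 0.06 rad. It now has about 31 N against the stop. I'll relieve that and go round to the near side.

Call:
carry_out([
  [[0, -2, 0], [0, 0, 0]],
  [[0, -4.5, 0], [0, 0, 0]],
  [[0, -6.5, 1], [0, 0, 0]],
  [[0, -6.5, 4], [0, 0, 0]],
  [[0, -6.5, 7.5], [0, 0, 0]],
  [[0, -3.5, 8], [0, 0, 0]],
  [[0, -0.4, 8], [0, 0, 0]],
  [[0, -0.4, 8], [0, 0, 0]],
  [[0.6, -0.4, 8], [0, 0, 0]],
  [[0.6, -0.4, 8], [0, 0, 0]],
])

```text
time: 12.7
ee_pos: [0.4595, 0.1406, 0.1538]
tool_rot: [-2.169, 0.109, 2.171]
force: [-0.2, -0.1, 0.6]
finger_gap: -0.004
```

```bash
python3 -c "
from h import *
st();im=kz(x0=-45,y1=28);cv2.imwrite('pics/s7.png',cv2.resize(im['frame'][130:270,190:350,::-1],None,fx=4,fy=4))"
```

```text
t 12.7 sel mm [-80.3 -36.6 153.8] F sel [-0.2 -0.1  0.6] gap -0.0036641342519893785 j [-0.4   0.45  0.02  2.23 -0.02  0.46 -2.04]
tool axes
 [[-0.001 -0.1   -0.995]
 [-0.    -0.995  0.1  ]
 [-1.     0.     0.001]]
112 19 x [ 2.6 10.3] y [-31.1 -22.5]
120 28 x [-7.2 13.8] y [-39.  -20.1]
128 63 x [-8.3 21.8] y [-45.  -13.7]
136 88 x [-8.1 20.9] y [-46.2 -14.6]
144 94 x [-6.8 22.7] y [-48.6 -16.9]
152 92 x [-6.6 22.7] y [-51.1 -19.5]
160 97 x [-5.6 24.2] y [-52.3 -21. ]
168 65 x [-3.1 24.3] y [-47.7 -24.9]
```

View pics/s7.png

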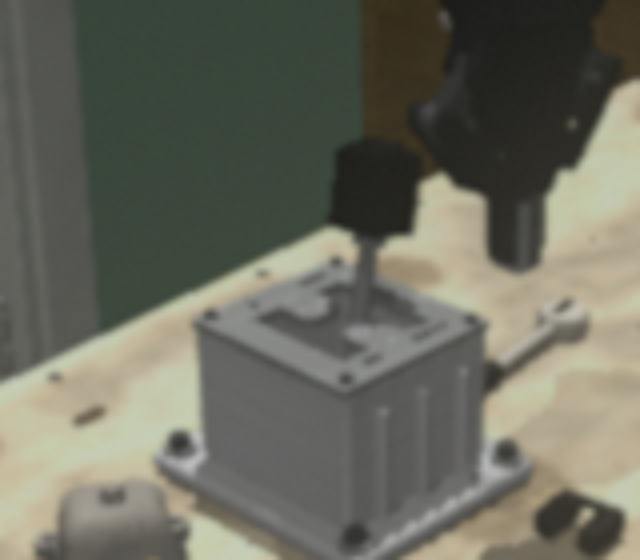

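The stick is in the right lane, with sideways lean about +0.26 and fore-aft about 0.06. The finger is on the near side in line with the knob. I'm pushing forward.

Call:
carry_out([
  [[0, 0, -2], [0, 0, 0]],
  [[0, 0, -4], [0, 0, 0]],
  [[0, 0, -5.2], [0, 0, 0]],
  [[0, 0, -5.8], [0, 0, 0]],
  [[0, 0, -6.3], [0, 0, 0]],
  [[0, 0, -6.8], [0, 0, 0]],
  [[0, 0, -7.3], [0, 0, 0]],
  [[0, 0, -7.7], [0, 0, 0]],
  [[0, 0, -7.7], [0, 0, 0]],
  [[0, 0, -7.7], [0, 0, 0]],
])

```text
time: 13.75
ee_pos: [0.5367, 0.1331, 0.1542]
tool_rot: [-2.17, 0.109, 2.17]
force: [-0.4, 0.9, 0.4]
finger_gap: 0.001
```

```bash
python3 -c "
from h import *
st();im=kz(x0=-45,x1=75,y1=28)"
```

```text
t 13.75 sel mm [ -2.7 -36.4 154.2] F sel [-0.5  0.9  0.4] gap 0.0011871886287453746 j [-0.34  0.52  0.02  2.08 -0.01  0.55 -1.98]
tool axes
 [[ 0.    -0.1   -0.995]
 [ 0.    -0.995  0.1  ]
 [-1.    -0.    -0.   ]]
112 19 x [14.6 24. ] y [-28.1 -21. ]
120 29 x [ 9.2 33.9] y [-39.  -15.7]
128 66 x [-6.  37.4] y [-34.7 -12.6]
136 106 x [-13.7  34.8] y [-42.6 -14.3]
144 116 x [-14.   36.5] y [-48.7 -16.9]
152 113 x [-14.1  39.6] y [-43.5 -19.4]
160 119 x [-14.4  41.2] y [-46.3 -21.4]
168 53 x [-14.7  28.3] y [-48.5 -22.8]
176 28 x [-16.9  -8.4] y [-62.8 -21.5]
```

Fore-aft lean is about 0.19. About 12 mm remains to the stop, so I'll go slowly.

Call:
carry_out([
  [[0, 0, -0.2], [0, 0, 0]],
  [[0, 0, -0.4], [0, 0, 0]],
  [[0, 0, -0.6], [0, 0, 0]],
  [[0, 0, -0.8], [0, 0, 0]],
  [[0, 0, -0.9], [0, 0, 0]],
  [[0, 0, -1.0], [0, 0, 0]],
  [[0, 0, -1.1], [0, 0, 0]],
  [[0, 0, -1.1], [0, 0, 0]],
  [[0, 0, -1.1], [0, 0, 0]],
  [[0, 0, -1.1], [0, 0, 0]],
])

```text
time: 14.8
ee_pos: [0.5477, 0.1318, 0.1543]
tool_rot: [-2.17, 0.109, 2.17]
force: [-1.6, 1.1, -0.1]
finger_gap: 0.004
```

```bash
python3 -c "
from h import *
st();im=kz(x0=-45,x1=75,y1=28)"
```

```text
t 14.8 sel mm [  8.4 -36.5 154.3] F sel [-1.7  0.9 -0.1] gap 0.003944037583218842 j [-0.33  0.53  0.02  2.05 -0.01  0.56 -1.97]
tool axes
 [[ 0.    -0.1   -0.995]
 [-0.    -0.995  0.1  ]
 [-1.     0.    -0.   ]]
112 23 x [22.7 34.6] y [-31.4 -19.9]
120 42 x [16.7 44.5] y [-41.3 -13. ]
128 75 x [ 9.4 45.7] y [-35.9 -13.1]
136 100 x [-2.7 46.8] y [-42.7 -15.2]
144 116 x [-3.3 49.7] y [-44.4 -16.9]
152 120 x [-3.1 53.5] y [-45.8 -18.8]
160 116 x [-3.8 51.6] y [-44.3 -20.9]
168 45 x [-3.5 11.7] y [-48.9 -24.3]
176 28 x [-5.   5.8] y [-58.9 -11.1]
```

Call:
carry_out([
  [[0, 0, -0.1], [0, 0, 0]],
  [[0, 0, -0.2], [0, 0, 0]],
  [[0, 0, -0.3], [0, 0, 0]],
  [[0, 0, -0.3], [0, 0, 0]],
  [[0, 0, -0.35], [0, 0, 0]],
  [[0, 0, -0.35], [0, 0, 0]],
  [[0, 0, -0.35], [0, 0, 0]],
  [[0, 0, -0.35], [0, 0, 0]],
  [[0, 0, -0.35], [0, 0, 0]],
  [[0, 0, -0.35], [0, 0, 0]],
])

```text
time: 15.85
ee_pos: [0.5508, 0.1316, 0.1542]
tool_rot: [-2.169, 0.109, 2.171]
force: [-3.6, 0.5, -1.0]
finger_gap: 0.002
```

```bash
python3 -c "
from h import *
st();im=kz(x0=-45,x1=75,y1=28)"
```

```text
t 15.85 sel mm [ 11.5 -36.5 154.2] F sel [-3.6  0.2 -1. ] gap 0.002174236871707972 j [-0.33  0.53  0.02  2.05 -0.01  0.57 -1.97]
tool axes
 [[-0.001 -0.1   -0.995]
 [-0.    -0.995  0.1  ]
 [-1.     0.     0.001]]
112 21 x [24.1 33.6] y [-30.5 -20.4]
120 40 x [19.3 45.9] y [-42.7 -11.9]
128 75 x [ 9.8 49.7] y [-36.3 -11.9]
136 107 x [ 0.1 49.6] y [-41.6 -14.3]
144 114 x [ 0.2 52.4] y [-46.5 -16.3]
152 113 x [ 0.4 55.2] y [-47.3 -19.3]
160 115 x [ 0.4 51.4] y [-43.9 -21.1]
168 44 x [-0.5 15.3] y [-49.9 -23. ]
176 33 x [-2.4  5. ] y [-63.8 -21.1]
```

The force is rising, so it is nearly at the stop. One last 2 mm, then straight back and up.

Call:
carry_out([
  [[0, 0, -0.1], [0, 0, 0]],
  [[0, 0, -0.2], [0, 0, 0]],
  [[0, 0, -0.2], [0, 0, 0]],
  [[0, 0, -0.2], [0, 0, 0]],
  [[0, 0, 0.5], [0, 0, 0]],
  [[0, 0, 2.5], [0, 0, 0]],
  [[0, 0, 5.5], [0, 0, 0]],
  [[-3, 0, 8], [0, 0, 0]],
  [[-6, 0, 9], [0, 0, 0]],
  [[-6, 0, 9], [0, 0, 0]],
])

```text
time: 16.9
ee_pos: [0.4645, 0.1418, 0.2183]
tool_rot: [-2.18, 0.103, 2.156]
force: [0.4, -0.3, 0.9]
finger_gap: 0.001
```

Call:
carry_out([
  [[-3, 3, 0], [0, 0, 0]],
  [[-6, 6, 0], [0, 0, 0]],
  [[-8, 10, 0], [0, 0, 0]],
  [[-8, 14, 0], [0, 0, 0]],
  [[-8, 18, 0], [0, 0, 0]],
  [[-8, 22, 0], [0, 0, 0]],
  [[-8, 26, 0], [0, 0, 0]],
  [[-8, 28, 0], [0, 0, 0]],
  [[-8, 28, 0], [0, 0, 0]],
  [[-8, 28, 0], [0, 0, 0]],
])

```text
time: 17.9
ee_pos: [0.4348, -0.1387, 0.2946]
tool_rot: [-2.173, 0.111, 2.166]
force: [-0.3, 0.1, 0.4]
finger_gap: 0.001
```

```bash
python3 - <<'E'
from h import *
st();kz(x0=-45,x1=75,y1=28)
im=arm.get_image('top');P=cloud(im);o=dict(np.load('/tmp/top.npz'))
for n,f in(('now',im),('start',o)):
    P=cloud(f);m=((P[...,2]>.006)&(f['z_map']>0)).astype(np.uint8);m[:120]=0;m[240:]=0
    c,l,s,ce=cv2.connectedComponentsWithStats(m)
    for i in range(1,c):
        if s[i,4]>60 and 230<ce[i][0]<380:print(n,ce[i].round(1),s[i,4],P[l==i].mean(0).round(3))
cv2.imwrite('pics/t2.png',cv2.resize(im['frame'][120:245,215:390,::-1],None,fx=4,fy=4))
E
```

```text
t 17.9 sel mm [ -76.9 -317.   294.6] F sel [-0.3  0.1  0.4] gap 0.001135673131374421 j [ 0.06  0.2   0.18  2.16 -0.05  0.79 -1.41]
tool axes
 [[ 0.003 -0.102 -0.995]
 [-0.001 -0.995  0.102]
 [-1.     0.    -0.003]]
112 20 x [23.8 32.5] y [-29.8 -18. ]
120 41 x [19.2 47. ] y [-45. -13.]
128 84 x [17.8 47.5] y [-41.9 -12.1]
136 93 x [19.9 50.6] y [-45.1 -14.5]
144 92 x [22.7 52. ] y [-48.2 -16.6]
152 94 x [26.  56.7] y [-50.8 -18.8]
160 79 x [28.  52.9] y [-47.7 -21.1]
now [290.5 177.3] 2954 [0.536 0.162 0.066]
now [240.5 169. ] 468 [0.568 0.294 0.027]
now [347.8 178. ] 315 [0.543 0.017 0.014]
now [300.6 227.9] 127 [0.415 0.141 0.015]
now [256.5 229.8] 117 [0.412 0.254 0.013]
start [288.4 177.3] 2982 [0.536 0.166 0.067]
start [240.4 169. ] 478 [0.568 0.294 0.026]
start [347.8 178. ] 318 [0.542 0.017 0.014]
start [300.6 228. ] 128 [0.415 0.141 0.016]
start [256.5 229.8] 117 [0.412 0.254 0.013]
```

View pics/t2.png

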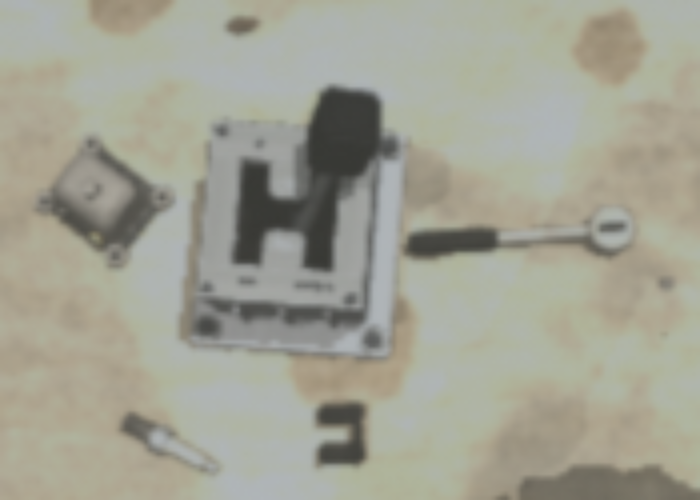

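The knob is home in the far right slot and the loose parts haven't moved. Handing in.

```bash
python3 -c "
from h import *
print(arm.sign_off())"
```

```text
the job is handed in; nothing more can be done
None
```

The gearstick is in third, but I can't rule out that it was pushed with more than 45 N at one point on the way. I pushed it with the closed fingertips from first back to the cross channel, across to the right lane, then forward to the stop. I then withdrew and handed in at about 18 s.

**Last checks:**
- The side-camera depth puts the forward lean at about 0.28–0.30 rad and the sideways lean at about +0.26–0.28 rad.
- The four loose parts are within about 1 mm of where they started.
- The arm is clear, with the force reading near zero.

**What went wrong:** pushing across, the rising knob pressed up under the fingers, and the force read 42.7 N at the end of that call. I then misread how the rows are counted, so the correcting move carried the knob on into the right lane instead of backing off. It ended about 31 N against the side stop. I only read the force at the end of each call, so a brief peak above 45 N is possible.

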